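# Clamp the sample cup in the torque-limited cup vice

## Robot

A 6-joint arm with a two-finger parallel gripper is mounted at the origin on a cart in front of the work surface, level with it; the furniture and walls round the work are solid. World frame = base frame: x ahead of the robot, y to its left, z up, the work surface at z = 0. Lengths are in m, angles in rad, forces in N, time in s.
With the tool pointing down it reaches from about 0.325 to 0.775 m from the base axis. Payload 5.5 kg.
Tool frame: the origin (TCP) lies at the very end of the fingers, on their centre line; the grasp point (between the pads) lies ctrl.tcp_to_grasp behind it (ctrl.tcp_to_grasp is the distance from the TCP to the grasp point, in m); z points along the fingers, y is the line along which they close (so a half turn about z gives the same grasp; the last joint's range is limited). The gripper opens to 88 mm and grips with 3 to 60 N. Pads are 20 mm wide; open, the fingers measure 115 mm over their backs; the gripper's body (75 mm by 178 mm) begins 61 mm behind the grasp point.
Start: joints at [-1.273, 0.091, 1.231, -0, 1.82, -0.057], TCP at [0.208, -0.563, 0.223] pointing down, gripper open.
Joint ranges: [-2.87, 2.87], [-0.86, 2.18], [0.17, 2.46], [-1.51, 4.65], [0.06, 2.69], [-2.65, 2.65]. Speed limits (rad/s): [2.57, 2.57, 3.01, 3.14, 3.14, 3.14].

## Interface

Orientations are given as a unit quaternion [w, x, y, z].
In Python, from rig import ctrl, imaging gives the robot as it stands.
- The arm moves only by the tool apply_moves, never from a script. Its argument "steps" is a list that holds one entry, the list of rows, each a list of 7 numbers: the shift along the tool's x, y, z each as a share of 80 mm, from -1 to 1, then the turn, a rotation vector about the tool's x, y, z each as a share of pi/4 rad, from -1 to 1, then the closure, from -1 (fully open) to 1 (shut). In form: [[[dx, dy, dz, ax, ay, az, jaw], ...]]. A call has 1 to 12 rows; each row shifts and turns the commanded pose from where the row before left it, along the tool's axes as they then stand; what a row does not reach is not made up. A row lasts 1/8 s, in which the tool goes at most 62.5 mm and 10.7 degrees, less where a joint would pass 70% of its speed; a pose out of reach is approached as far as the arm can. A call with a number of a shift or a turn outside -1 to 1 is refused whole. A call with a gripper value outside its range is refused whole. The fingers move at their own pace and stop on an object; "newtons" is the grip in N (left out, the last holds). Time passes only in rows, so rows that do not move let the fingers close. It gives the time, the measured TCP pose, the force, the opening and the grip force at its end, in the units of the state.
- ctrl.get_state(): the state, without advancing time (a new reading comes with each control period).
- imaging.get_image(name): name is "side" or "top"; returns a dict with "color" (420x560x3 uint8, red, green, blue), "camera_matrix" (3x3 intrinsics, pixels), "R" (3x3) and "t" (3): a world point X has camera coordinates R X + t. Camera axes: x right, y down, z forward; pixel columns grow to the right and rows downward; lengths in m; the calibration is good to about 2 mm. A picture is of the moment at which its call begins. There is no depth.
- ctrl.job_done(): hands the job in; it is judged then, once.
Trained networks look in a picture, given as the dict that the camera call returned (one of the last four; its "shot" number tells which), for a name from the list of things; names that differ only in an ending like _2 or _b are one class to them, and where a whole thing is asked for, a point or a joint stands for the part that bears it (a point fixed in the world has none). Each returns a list of dicts, best first, with "conf" (0 to 1); they miss things now and then, are a little off and sometimes report something else, mostly with a low value. They report only what shows in the picture. A call takes as long as a camera call. They do not tell look-alikes from the thing itself.
- imaging.recognise(name, picture): "extent" ([left, top, right, bottom] in pixels, round what is visible of it).
- imaging.spot_point(name, picture): "uv" ([column, row] in pixels: a listed point, or the origin of a listed thing).
The state is a dict: "t": time; "qpos": joint angles; "qvel": joint speeds; "joint_torque": joint torques, N m; "tool_pos": TCP position; "orientation": TCP orientation; "ft_force": force on the tool from outside, world axes, zero at the start; "ft_torque": the same for the moment, N m; "width": finger opening in m; "grasp_force": force on a finger pad.
Only numpy, scipy, OpenCV 4.12 (cv2) and the standard library are available. Lean on these libraries where they do the work, as an engineer would, in place of code of your own. Each camera call takes 0.05 s, during which the arm holds its last target. There are 200 camera calls.

## Task

Stand the filled steel sample cup upright on the base plate of the cup vice, between the ram and the V-block, and let go of it. Then turn the black knob on the vice clockwise, re-gripping as needed, until the ram has clamped the cup against the V-block and the knob slips with a click; stop at that first click, before a second one, and leave the cup clamped, without disturbing the other things on the bench.

Things in the scene. Friction and masses are not known exactly. Their poses are not given: they have to be found in the camera images.
- cup_center (a point): centre of the plain steel sample cup filled to the brim with brown clay: round, 54 mm across, 40 mm tall, 0.11 kg, upright on the bench left of the vice; this point is 20 mm above its underside, z up. Its neighbours, in places dealt out anew each time, are a wider aluminium tin (63 mm across, 41 mm tall) and a taller jar with a white lid (78 mm).
- vice: cup vice, fixed to the bench: grey base plate 215 x 104 x 10 mm, origin at the centre of its underside, x from the knob end to the V-block end, y across, z up. The gearbox (56 x 56 mm, top 56 mm above the bench) carries the knob at x -58 mm. The steel V-block at x 55 to 99 mm, y -30 to 30 mm, 38 mm above the bench, opens towards the knob; lower the cup in with a finger on each of its y sides.
- nest (a point): point on top of the vice's base plate (10 mm above the bench) where the axis of the cup stands when it touches both V cheeks, at x 45 mm of the vice; its axes are the vice's. Set down with its axis 1 to 2 mm nearer the knob, the cup clears both V and open ram. The cup's centre is then 20 mm above the plate.
- ram: the ram, a steel rod with a dark flat pad 34 mm wide and 26 mm tall; origin at the centre of the pad's face, 31 mm above the bench; x axis as the vice's. It creeps along x as the knob drives the spindle; from its start, 3 to 9 mm short of a cup in the nest, it takes about a fifth to a half of a turn to touch, different each time.
- knob_grip (a point): point on the knob's vertical axis at the height to grip it, 96 mm above the bench: a black fluted cylinder 39 mm across, 42 mm tall, top 13 mm above this point, with the collar 29 mm below. Clockwise from above advances the ram at about 0.18 N m. With the cup clamped the moment climbs until, at about 0.33 N m, the knob slips on the spindle, clicking (a sudden drop) every 36 degrees.
- knob_mark (a point): small steel nib on the rim at the foot of the knob, 21 mm from the axis; turns with the knob
- collar_mark (a point): small dark nib on the aluminium collar just beneath the knob, 21 mm from the axis; turns with the spindle. The two nibs stand one over the other at the start and stay so while the knob drives the spindle. The first click is complete when they have parted by 36 degrees (13 mm apart); a second click begins at 54 degrees (19 mm); they stay parted after letting go.
- tin_a: empty aluminium tin near the cup, 63 mm across, 41 mm tall, leave alone; origin under its centre
- jar_a: jar with a white lid near the cup, 62 mm across, 78 mm tall, leave alone; origin under its centre
- tin_b: empty aluminium tin right of the vice, 63 mm across, 41 mm tall, leave alone; origin under its centre
- weight_a: brass weight with a knob top, 38 mm across, 52 mm tall, behind and right of the vice, leave alone; origin under its centre
- spatula_a: spatula with a wooden handle lying at the right, 28 x 234 mm, leave alone; origin under its centre
Mind the look-alikes: they are no part of the job. Leave any turquoise look-alike of the part that bears cup_center alone. There is more than one size of the vice; the job needs the larger.

How it is judged:
By the outcome, as a careful person would: the job done as asked, in the order asked, and still so for the second after the job is handed in, with the robot touching nothing.
It also fails if it takes over 72 s, if anything falls off the work surface, if the arm or the gripper's body presses on something with over 40 N, if the wrist force passes 120 N, or if a joint passes its speed limit or range.

## Working session

There is one attempt and no reset: what is moved stays moved. The work goes in short steps, Python scripts to look and compute and a tool call to move; the robot and the scene stay as the last step left them, time stands still between calls to the robot, and variables do not carry over. Pictures are saved under pics/ and viewed, at most 10 in all, crops included, and the job is handed in when it is done.

Besides the shell and the picture viewer there is one more tool, called by a JSON object that holds its "method" and its "body", one argument or row to a line. apply_moves: Moves the arm, as the interface text tells. Its arguments: {"type":"object","properties":{"steps":{"type":"array"},"newtons":{"type":"number"}},"required":["steps"]}

```bash
ls; mkdir -p pics
cat > h.py <<'E'
import numpy as np, cv2
from rig import ctrl, imaging
def P(im): return im["camera_matrix"]@np.c_[im["R"],im["t"]]
def tri(a,ua,b,ub):
    X=cv2.triangulatePoints(P(a),P(b),np.float64(ua).reshape(2,1),np.float64(ub).reshape(2,1))[:,0]; return X[:3]/X[3]
def atz(im,uv,z):
    d=im["R"].T@np.linalg.inv(im["camera_matrix"])@np.r_[uv,1]; c=-im["R"].T@im["t"]; return c+d*(z-c[2])/d[2]
def proj(im,X):
    x=P(im)@np.r_[X,1]; return x[:2]/x[2]
def save(im,n): cv2.imwrite(f"pics/{n}.png",im["color"][:,:,::-1])
E
python3 - <<'E'
from h import *
s=ctrl.get_state(); print(s["tool_pos"],s["orientation"],ctrl.tcp_to_grasp)
a=imaging.get_image("top"); b=imaging.get_image("side")
cv2.imwrite("pics/both.png",cv2.resize(np.vstack([a["color"],b["color"]])[:,:,::-1],None,fx=.71,fy=.71)); save(a,"top0");save(b,"side0")
for im,n in((a,"top"),(b,"side")):
    print(n,"cam",-im["R"].T@im["t"])
    for k in["cup_center","vice","nest","ram","knob_grip","knob_mark","collar_mark","tin_a","jar_a","weight_a"]:
        print(k,[(np.round(d["uv"]).tolist(),round(d["conf"],2)) for d in imaging.spot_point(k,im)][:4])
    print([(d["extent"],round(d["conf"],2)) for d in imaging.recognise("cup_center",im)])
E
```

```text
pics
[ 0.20834485 -0.56234987  0.22152829] [-9.51315782e-04  9.84305741e-01  1.76468940e-01 -1.27909010e-04] 0.0187
top cam [0.50064643 0.13016702 1.18729167]
cup_center [([421.0, 198.0], 0.72), ([252.0, 192.0], 0.65), ([275.0, 159.0], 0.63)]
vice [([329.0, 201.0], 0.82), ([146.0, 216.0], 0.73)]
nest [([328.0, 187.0], 0.72), ([144.0, 201.0], 0.61)]
ram [([331.0, 196.0], 0.52), ([142.0, 212.0], 0.39), ([253.0, 228.0], 0.38)]
knob_grip [([337.0, 224.0], 0.61), ([133.0, 227.0], 0.51)]
knob_mark [([327.0, 223.0], 0.68), ([134.0, 239.0], 0.62), ([404.0, 260.0], 0.38)]
collar_mark [([138.0, 232.0], 0.69), ([324.0, 221.0], 0.66)]
tin_a [([211.0, 204.0], 0.66), ([420.0, 198.0], 0.64), ([254.0, 228.0], 0.42)]
jar_a [([253.0, 230.0], 0.6), ([393.0, 156.0], 0.52), ([332.0, 194.0], 0.22)]
weight_a [([393.0, 157.0], 0.52)]
[([264.5, 147.9, 282.9, 172.6], 0.85), ([246.1, 185.0, 265.0, 203.7], 0.58), ([185.2, 126.9, 206.1, 149.4], 0.57)]
side cam [ 0.56819723 -0.87627429  0.82399562]
cup_center [([315.0, 227.0], 0.79), ([286.0, 216.0], 0.59), ([328.0, 191.0], 0.58), ([324.0, 313.0], 0.38)]
vice [([277.0, 169.0], 0.69)]
nest [([293.0, 260.0], 0.64), ([283.0, 171.0], 0.61)]
ram [([279.0, 166.0], 0.51), ([284.0, 252.0], 0.44)]
knob_grip [([261.0, 238.0], 0.67), ([264.0, 157.0], 0.54)]
knob_mark [([258.0, 243.0], 0.71), ([323.0, 314.0], 0.61), ([263.0, 159.0], 0.55)]
collar_mark [([262.0, 163.0], 0.59), ([261.0, 239.0], 0.58)]
tin_a [([281.0, 338.0], 0.89), ([282.0, 204.0], 0.74), ([284.0, 255.0], 0.27)]
jar_a [([256.0, 222.0], 0.87)]
weight_a [([324.0, 313.0], 0.83)]
[([281.1, 208.4, 298.2, 226.2], 0.82), ([308.5, 220.4, 326.5, 236.8], 0.63), ([323.8, 183.1, 335.8, 199.2], 0.52)]
```

View pics/both.png

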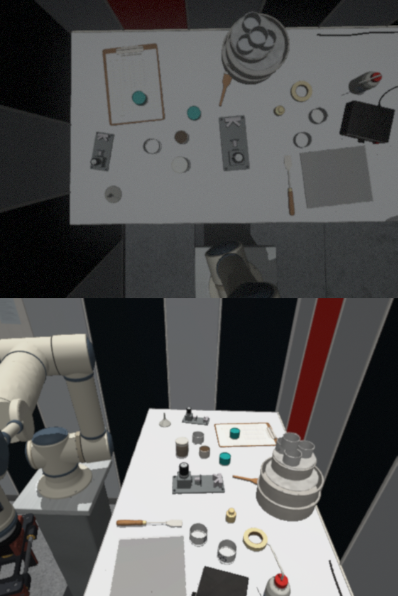

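Candidates for the cup in the top view: the brown-topped steel cup at (254,193), turquoise look-alikes at (274,159) and (196,138), a tin at (211,204), a jar at (253,230), and tins on the right at about (420,198). The brown-filled cup fits the description. For the vice I choose the larger one at (329,201), not the small one at (146,216). I'll check both in a close crop.

Run:
```python
from h import *
a=cv2.imread("pics/top0.png");b=cv2.imread("pics/side0.png")
A=cv2.resize(a[145:250,200:360],None,fx=5,fy=5,interpolation=cv2.INTER_CUBIC)
cv2.imwrite("pics/c1.png",A)
B=cv2.resize(b[190:285,230:335],None,fx=6,fy=6,interpolation=cv2.INTER_CUBIC)
cv2.imwrite("pics/c2.png",B)
```

```text
(no output)
```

View pics/c1.png

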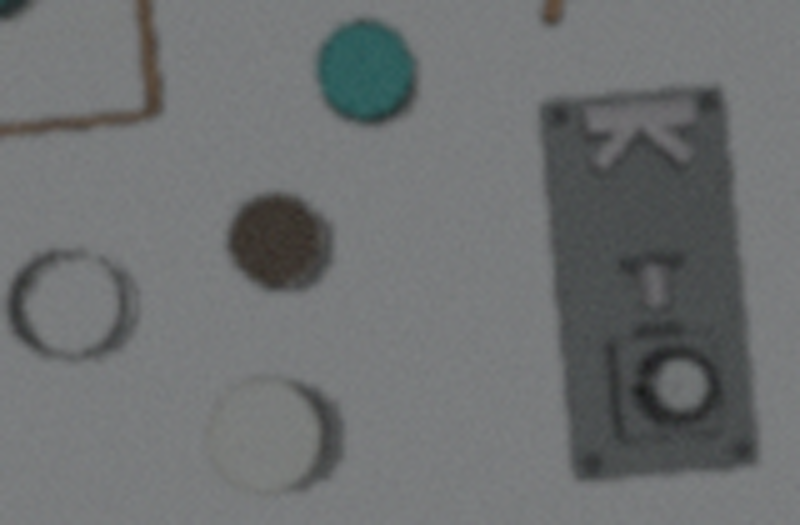

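View pics/c2.png

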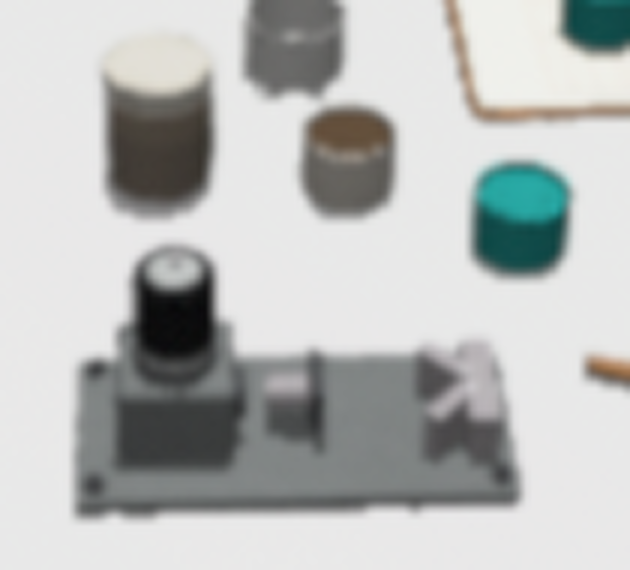

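The crops show the plain steel, brown-filled cup at top (255.6,193.2), with turquoise to its upper right and the tin and jar beside it. The big vice has its knob at (335.6,222.6) and its V at about (328,172). Now to fit poses.

```bash
cat > fit.py <<'E'
from h import *
from scipy.optimize import least_squares
a=imaging.get_image("top"); b=imaging.get_image("side")
T=lambda p:(np.array(p)+.5)/5-.5+[200,145]
S=lambda p:(np.array(p)+.5)/6-.5+[230,190]
def brown(im,box):
    x0,y0,x1,y1=box; c=cv2.cvtColor(im["color"],cv2.COLOR_RGB2HSV)[y0:y1,x0:x1].astype(float)
    m=((c[...,0]<25)&(c[...,1]>50)).astype(np.uint8)
    n,l,st,ce=cv2.connectedComponentsWithStats(m); i=1+np.argmax(st[1:,4]); return ce[i]+[x0,y0],st[i]
ca,sa=brown(a,(240,178,270,210)); cb,sb=brown(b,(275,200,300,228)); print("cup",ca,sa,cb,sb,tri(a,ca,b,cb),atz(a,ca,.04),atz(b,cb,.04))
obs=[]
w,h=.1075,.052
for im,f,L in((a,T,[((542,102),(w,h,.01)),((722,88),(w,-h,.01)),((757,462),(-w,-h,.01)),((577,478),(-w,h,.01)),((678,388),(-.058,0,.109))]),
              (b,S,[((78,497),(-w,-h,.01)),((518,490),(w,-h,.01)),((82,360),(-w,h,.01)),((497,355),(w,h,.01)),((175,270),(-.058,0,.109))])):
    for p,X in L: obs.append((im,f(p),np.array(X)))
def loc(q,X): c,s=np.cos(q[2]),np.sin(q[2]); return np.array([q[0]+c*X[0]-s*X[1],q[1]+s*X[0]+c*X[1],q[3]+X[2]])
def fit(o,z=True): return least_squares(lambda q:np.concatenate([proj(i,loc(q if z else np.r_[q,0],X))-p for i,p,X in o]),[.45,.05,0,0] if z else [.45,.05,0],loss="soft_l1")
for o,z in((obs,True),(obs[:5],False),(obs[5:],False)):
    r=fit(o,z); print("vice x y yaw z",r.x.round(4)); print(r.fun.reshape(-1,2).round(1).tolist())
r=fit(obs)
print("knob",loc(r.x,[-.058,0,.096]),"nest",loc(r.x,[.045,0,.01]), "nest-1.5",loc(r.x,[.0435,0,.01]))
print("knobtop tri",tri(a,T((678,388)),b,S((175,270))))
for n in ("jar_a","tin_a"):
  print(n,[atz(a,d["uv"],0).round(3) for d in imaging.spot_point(n,a)],[atz(b,d["uv"],0).round(3) for d in imaging.spot_point(n,b)])
E
python3 fit.py
```

```text
cup [254.36666667 189.1       ] [10  7  9 10 30] [287.92857143 211.65714286] [ 7  9 13  7 70] [0.58602898 0.20903198 0.03637561] [0.59084161 0.20903836 0.04      ] [0.58037193 0.20314385 0.04      ]
vice x y yaw z [ 0.5567  0.001   0.0734 -0.0023]
[[-0.5, -0.0], [0.2, -0.4], [0.2, 1.0], [-0.9, 0.9], [0.3, -0.3], [-0.5, 0.9], [1.1, 0.6], [-0.2, -0.4], [0.5, -0.8], [0.2, 0.1]]
vice x y yaw z [0.5572 0.001  0.0745]
[[-0.5, -0.3], [0.3, -0.7], [0.4, 0.9], [-0.8, 0.8], [0.4, -0.5]]
vice x y yaw z [ 0.5561 -0.0007  0.0712]
[[-0.8, 0.7], [0.9, 0.5], [-0.4, -0.7], [0.4, -0.9], [-0.1, -0.2]]
knob [ 0.49885413 -0.0032985   0.09370853] nest [0.60157669 0.00425633 0.00770853] nest-1.5 [0.60008073 0.00414631 0.00770853]
knobtop tri [ 0.49820094 -0.00265105  0.10645389]
jar_a [array([0.481, 0.218, 0.   ])] [array([0.476, 0.225, 0.   ]), array([0.572, 0.039, 0.   ])]
tin_a [array([0.561, 0.328, 0.   ]), array([ 0.564, -0.27 ,  0.   ])] [array([0.54 , 0.305, 0.   ]), array([ 0.562, -0.266,  0.   ]), array([ 0.679, -0.191, -0.   ])]
```

```bash
cat > mv.py <<'E'
import sys
from h import *
from scipy.spatial.transform import Rotation as R
def todo(target,yaw):
    s=ctrl.get_state(); q=s["orientation"]; r=R.from_quat(np.r_[q[1:],q[0]])
    g=R.from_matrix(np.array([[np.cos(yaw),np.sin(yaw),0],[np.sin(yaw),-np.cos(yaw),0],[0,0,-1]]))
    print("pos",s["tool_pos"].round(4),"yaw",round(np.arctan2(*r.as_matrix()[[1,0],0]),4),"tool shares",(r.inv().apply(target-s["tool_pos"])/.08).round(3),"rot shares",((r.inv()*g).as_rotvec()/(np.pi/4)).round(3),"qpos",s["qpos"].round(2),"w",round(s["width"],4),"gf",round(s["grasp_force"],1),"t",s["t"])
if __name__=="__main__":
    v=list(map(float,sys.argv[1:])); todo(np.array(v[:3]),v[3])
E
python3 - <<'E'
from h import *
for k in range(1):
    a=imaging.get_image("top");b=imaging.get_image("side")
    g=a["color"][178:210,238:275].astype(int); m=((g[...,0]-g[...,2]>5)&(g.sum(2)<270)).astype(np.uint8)
    m=cv2.morphologyEx(m,cv2.MORPH_CLOSE,np.ones((3,3)))
    n,l,st,ce=cv2.connectedComponentsWithStats(m); i=1+np.argmax(st[1:,4]); ca=ce[i]+[238,178]; print(ca,st[i])
    ua=(np.array([278,241])+.5)/5-.5+[200,145]
    ub=np.array([350,132.])/6-.4+[230,190]
    for u in(ca,ua): print(tri(a,u,b,ub),atz(a,u,.04))
    print(atz(b,ub,.04))
    # expected outline check
    for c in ([.58,.207],):
        print(proj(a,[*c,.04]),proj(b,[*c,.04]))
    for im in(a,b): print([ (d["uv"],d["conf"],atz(im,d["uv"],.02)) for d in imaging.spot_point("cup_center",im)])
E
python3 mv.py .58 .206 .2 .0734
```

```text
[254.81057269 192.75330396] [  9   6  18  18 227]
[0.5807415  0.20810571 0.03666427] [0.58078739 0.2078922  0.04      ]
[0.58063301 0.20698543 0.0374678 ] [0.58064768 0.20682476 0.04      ]
[0.5803843 0.2034685 0.04     ]
[255.13783545 193.0364216 ] [287.82969641 210.97506218]
[([250.2, 193.8], 0.76, array([0.57939631, 0.22213781, 0.02      ])), ([197.8, 140.3], 0.74, array([0.7316472 , 0.36854128, 0.02      ])), ([273.6, 159.8], 0.63, array([0.67402744, 0.15596896, 0.02      ])), ([337.7, 222.9], 0.26, array([ 0.49594825, -0.02016769,  0.02      ]))]
[([327.9, 192.4], 0.79, array([0.72607392, 0.35861228, 0.02      ])), ([286.7, 218.9], 0.63, array([0.57703222, 0.18940545, 0.02      ])), ([319.8, 228.5], 0.57, array([0.68486202, 0.14334378, 0.02      ]))]
pos [ 0.2084 -0.5627  0.2226] yaw 0.3548 tool shares [ 7.693 -7.396  0.283] rot shares [-0.     0.     0.358] qpos [-1.27  0.09  1.23 -0.    1.82 -0.06] w 0.0879 gf 0.0 t 1.7
```

{"method": "apply_moves", "body": {
  "steps": [
    [[0,0,0,0,0,0.179,-1],[0,0,0,0,0,0.179,-1],[0.314,-0.544,0,0,0,0,-1],[0.314,-0.544,0,0,0,0,-1],[0.314,-0.544,0,0,0,0,-1],[0.314,-0.544,0,0,0,0,-1],[0.314,-0.544,0,0,0,0,-1],[0.314,-0.544,0,0,0,0,-1],[0.314,-0.544,0,0,0,0,-1],[0.314,-0.544,0,0,0,0,-1],[0.314,-0.544,0,0,0,0,-1],[0.314,-0.544,0,0,0,0,-1]]
  ],
  "newtons": 25
}}

```text
t: 3.2
tool_pos: [0.4274, -0.1086, 0.2229]
orientation: [0.0, 0.999, 0.037, 0.0]
ft_force: [0.7, -0.2, -0.1]
width: 0.0876
grasp_force: 0.0
```

```bash
python3 mv.py .5805 .2065 .15 .0734
```

```text
pos [ 0.4274 -0.1086  0.2229] yaw 0.0736 tool shares [ 2.197 -3.787  0.912] rot shares [ 0.    -0.001  0.   ] qpos [-0.33 -0.34  1.63 -0.    1.85  1.17] w 0.0876 gf 0.0 t 3.2
```

{"method": "apply_moves", "body": {
  "steps": [
    [[0.314,-0.541,0,0,0,0,-1],[0.314,-0.541,0,0,0,0,-1],[0.314,-0.541,0,0,0,0,-1],[0.314,-0.541,0,0,0,0,-1],[0.314,-0.541,0,0,0,0,-1],[0.314,-0.541,0,0,0,0,-1],[0.314,-0.541,0,0,0,0,-1],[0,0,0.456,0,0,0,-1],[0,0,0.456,0,0,0,-1],[0,0,0,0,0,0,-1],[0,0,0,0,0,0,-1]]
  ]
}}

```text
t: 4.58
tool_pos: [0.5805, 0.205, 0.1514]
orientation: [-0.0, 0.999, 0.037, 0.001]
ft_force: [0.3, 0.3, 0.2]
width: 0.0879
grasp_force: 0.0
```

```bash
python3 mv.py .5805 .2065 .006 .0734
python3 - <<'E'
from h import *
b=imaging.get_image("side");a=imaging.get_image("top")
B=cv2.resize(b["color"][150:270,230:350,::-1],None,fx=4,fy=4,interpolation=cv2.INTER_CUBIC)
cv2.imwrite("pics/c3.png",B)
E
```

```text
pos [0.5805 0.205  0.1514] yaw 0.0734 tool shares [-0.002 -0.018  1.818] rot shares [-0.001 -0.002  0.   ] qpos [0.28 0.13 1.32 0.   1.69 1.78] w 0.0879 gf 0.0 t 4.575
```

View pics/c3.png

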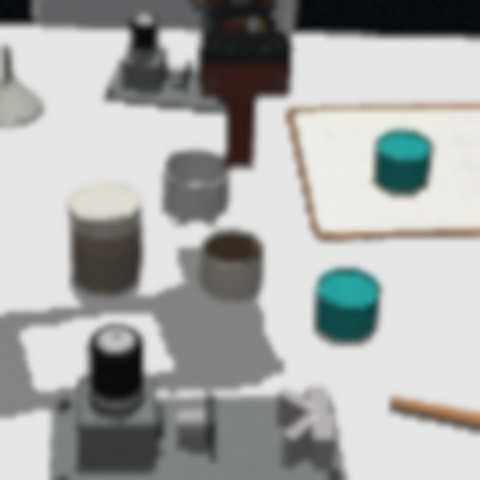

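The picture shows the near finger's tip at about side pixel (290,191), above the cup at (288,216) and clear of the jar and tin. A quick registration check against the camera.

Run:
```python
from h import *
b=imaging.get_image("side"); c=np.array([.5805,.205,.1514]); y=.0734
X=np.array([np.cos(y),np.sin(y),0]);Y=np.array([-np.sin(y),np.cos(y),0])
for dx,dy in((-.01,-.0575),(.01,-.0575)): print((proj(b,c+dx*X+dy*Y)-[230,150])*4)
```

```text
[227.98455187 171.68709677]
[254.10554338 171.42687574]
```

{"method": "apply_moves", "body": {
  "steps": [
    [[0,-0.015,0.5,0,0,0,-1],[0,0,0.5,0,0,0,-1],[0,0,0.4,0,0,0,-1],[0,0,0.2,0,0,0,-1],[0,0,0.2,0,0,0,-1],[0,0,0,0,0,0,-1],[0,0,0,0,0,0,-1]]
  ]
}}

```text
t: 5.6
tool_pos: [0.5807, 0.2064, 0.0071]
orientation: [-0.0, 0.999, 0.037, 0.001]
ft_force: [0.4, -1.2, -0.8]
width: 0.0875
grasp_force: 0.0
```

```bash
python3 mv.py .5805 .2065 .006 .0734
```

```text
pos [0.5807 0.2064 0.0071] yaw 0.0736 tool shares [-0.003 -0.002  0.014] rot shares [-0.001 -0.003  0.   ] qpos [0.29 0.2  1.5  0.   1.44 1.78] w 0.0875 gf 0.0 t 5.6
```

{"method": "apply_moves", "body": {
  "steps": [
    [[0,0,0,0,0,0,1],[0,0,0,0,0,0,1],[0,0,0,0,0,0,1],[0,0,0,0,0,0,1],[0,0,0,0,0,0,1],[0,0,0,0,0,0,1],[0,0,0,0,0,0,1]]
  ],
  "newtons": 25
}}

```text
t: 6.48
tool_pos: [0.58, 0.2062, 0.0058]
orientation: [-0.0, 0.999, 0.037, 0.0]
ft_force: [-0.3, -0.1, 0.9]
width: 0.053
grasp_force: 25.0
```

```bash
python3 mv.py .599 .004 .1 .0734
```

```text
pos [0.58   0.2062 0.0058] yaw 0.0736 tool shares [ 0.051  2.538 -1.178] rot shares [-0. -0.  0.] qpos [0.29 0.2  1.5  0.   1.44 1.78] w 0.053 gf 25.0 t 6.475
```

{"method": "apply_moves", "body": {
  "steps": [
    [[0,0,-0.2,0,0,0,1],[0,0,-0.5,0,0,0,1],[0,0,-0.5,0,0,0,1],[0.01,0.5,0,0,0,0,1],[0.01,0.5,0,0,0,0,1],[0.01,0.5,0,0,0,0,1],[0.01,0.5,0,0,0,0,1],[0.01,0.4,0,0,0,0,1],[0,0.14,0,0,0,0,1],[0,0,0,0,0,0,1],[0,0,0,0,0,0,1],[0,0,0,0,0,0,1]]
  ]
}}

```text
t: 7.98
tool_pos: [0.5988, 0.005, 0.1017]
orientation: [-0.0, 0.999, 0.038, 0.0]
ft_force: [-0.6, 0.9, -1.4]
width: 0.0531
grasp_force: 25.0
```

```bash
python3 mv.py .5995 .004 .06 .0734;  python3 - <<'E'
from h import *
b=imaging.get_image("side");a=imaging.get_image("top")
A=cv2.resize(a["color"][150:250,290:370,::-1],None,fx=5,fy=5,interpolation=cv2.INTER_CUBIC)
B=cv2.resize(b["color"][185:285,230:310,::-1],None,fx=5,fy=5,interpolation=cv2.INTER_CUBIC)
cv2.imwrite("pics/c4.png",np.hstack([A,B]))
E
```

```text
pos [0.5988 0.005  0.1017] yaw 0.0751 tool shares [0.007 0.013 0.522] rot shares [-0.    -0.     0.002] qpos [-0.05  0.1   1.44  0.    1.61  1.45] w 0.0531 gf 25.0 t 7.975
```

View pics/c4.png

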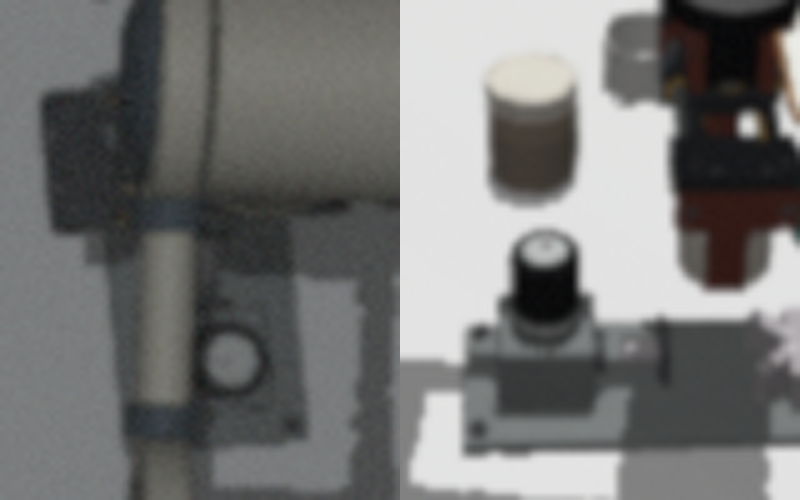

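The side crop shows the cup held at columns 678–768 with the finger at 703–743, so the cup is centred in the pads. The arm hides the cup from the top camera. Next I check the V and ram positions against the vice fit, using the first picture.

Run:
```python
from h import *
b=imaging.get_image("side");a=imaging.get_image("top")
T=lambda p:(np.array(p)+.5)/5-.5+[200,145]
S=lambda p:(np.array(p)+.5)/6-.5+[230,190]
y=.0734;Rz=np.array([[np.cos(y),np.sin(y)],[-np.sin(y),np.cos(y)]])
v=lambda X:(Rz@(X[:2]-[.5567,.001])*1000).round(1)
for n,p,z in(("padface L",(622,262),.044),("padface R",(682,258),.044),("V tip L",(601,168),.038),("V tip R",(686,162),.038),("V back L",(586,103),.038),("V back R",(697,97),.038),("knob",(678,388),.109)): print(n,v(atz(a,T(p),z)))
for n,p,z in(("pad near top",(321,378),.044),("pad far top",(316,350),.044),("V tip near",(432,415),.038),("V tip far",(425,350),.038),("Vback near",(500,415),.038),("Vback far",(488,342),.038)): print("side",n,v(atz(b,S(p),z)))
```

```text
padface L [11.5 17.2]
padface R [ 10.9 -15.5]
V tip L [64.3 23.5]
V tip R [ 63.6 -23.2]
V back L [100.7  28.6]
V back R [ 98.8 -32.4]
knob [-58.6   1. ]
side pad near top [11.2 -7.2]
side pad far top [ 9.8 13.3]
side V tip near [ 63.6 -28.3]
side V tip far [64.4 18.8]
side Vback near [ 96.3 -29.2]
side Vback far [96.3 24. ]
```

{"method": "apply_moves", "body": {
  "steps": [
    [[0.003,0.012,0.3,0,0,0,1],[0,0,0.25,0,0,0,1],[0,0,0.12,0,0,0,1],[0,0,0.1,0,0,0,1],[0,0,0.1,0,0,0,1],[0,0,0,0,0,0,1],[0,0,0,0,0,0,1]]
  ]
}}

```text
t: 9.05
tool_pos: [0.5995, 0.0028, 0.0326]
orientation: [0.0, 0.999, 0.037, 0.0]
ft_force: [-0.2, -0.2, -1.4]
width: 0.0533
grasp_force: 25.0
```

```bash
python3 mv.py .5991 .0041 .016 .0734;  python3 - <<'E'
from h import *
b=imaging.get_image("side")
B=cv2.resize(b["color"][205:285,230:330,::-1],None,fx=7,fy=7,interpolation=cv2.INTER_CUBIC)
cv2.imwrite("pics/c5.png",B)
E
```

```text
pos [0.5995 0.0028 0.0326] yaw 0.0736 tool shares [-0.004 -0.017  0.208] rot shares [ 0.    -0.001  0.   ] qpos [-0.05  0.13  1.52 -0.    1.48  1.45] w 0.0533 gf 25.0 t 9.05
```

View pics/c5.png

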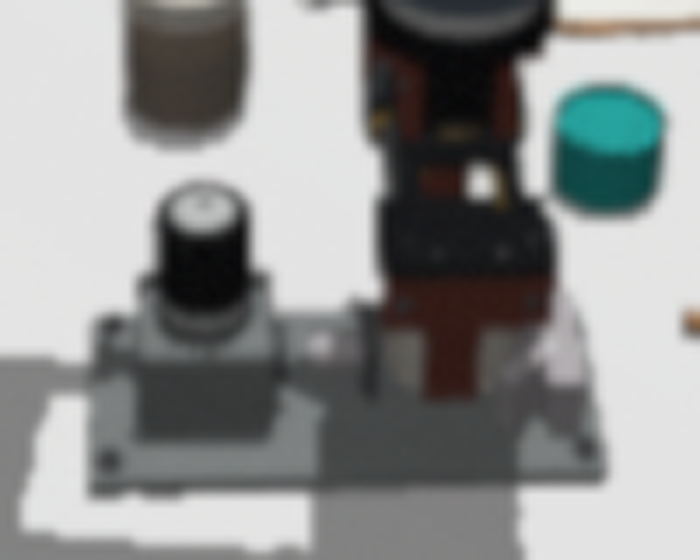

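The crop shows the cup at columns 387–520, between the pad at 370 and the V at 545, below the V's top and with no contact force. I keep lowering.

{"method": "apply_moves", "body": {
  "steps": [
    [[-0.004,-0.014,0.08,0,0,0,1],[0,0,0.06,0,0,0,1],[0,0,0.04,0,0,0,1],[0,0,0,0,0,0,1],[0,0,0,0,0,0,1]]
  ]
}}

```text
t: 9.72
tool_pos: [0.5988, 0.0039, 0.0177]
orientation: [-0.0, 0.999, 0.037, 0.0]
ft_force: [-0.0, -0.8, -0.5]
width: 0.053
grasp_force: 25.0
```

```bash
python3 mv.py .5991 .0041 .0158 .0734
```

```text
pos [0.5988 0.0039 0.0177] yaw 0.0736 tool shares [ 0.003 -0.002  0.024] rot shares [ 0. -0.  0.] qpos [-0.05  0.14  1.54  0.    1.46  1.45] w 0.053 gf 25.0 t 9.725
```

{"method": "apply_moves", "body": {
  "steps": [
    [[0,0,0.012,0,0,0,1],[0,0,0.012,0,0,0,1],[0,0,0,0,0,0,1],[0,0,0,0,0,0,1]]
  ]
}}

```text
t: 10.22
tool_pos: [0.5989, 0.0039, 0.0158]
orientation: [0.0, 0.999, 0.037, 0.0]
ft_force: [0.1, 0.5, -1.5]
width: 0.0533
grasp_force: 25.0
```

{"method": "apply_moves", "body": {
  "steps": [
    [[0,0,0.012,0,0,0,1],[0,0,0,0,0,0,1],[0,0,0,0,0,0,1]]
  ]
}}

```text
t: 10.6
tool_pos: [0.5989, 0.0039, 0.0158]
orientation: [0.0, 0.999, 0.037, 0.0]
ft_force: [-3.1, -0.9, 7.1]
width: 0.0529
grasp_force: 25.0
```

{"method": "apply_moves", "body": {
  "steps": [
    [[0,0,0,0,0,0,-1],[0,0,0,0,0,0,-1],[0,0,0,0,0,0,-1],[0,0,0,0,0,0,-1],[0,0,0,0,0,0,-1],[0,0,-0.2,0,0,0,-1],[0,0,-0.5,0,0,0,-1],[0,0,-0.6,0,0,0,-1],[0,0,-0.7,0,0,0,-1],[0,0,0,0,0,0,-1],[0,0,0,0,0,0,-1]]
  ]
}}

```text
t: 11.98
tool_pos: [0.5988, 0.0039, 0.1753]
orientation: [0.0, 0.999, 0.037, 0.0]
ft_force: [-0.3, -0.5, -1.1]
width: 0.0874
grasp_force: 0.0
```

```bash
python3 mv.py .4989 -.0033 .175 .0734
```

```text
pos [0.5988 0.0039 0.1753] yaw 0.0736 tool shares [-1.252 -0.002  0.003] rot shares [ 0.    -0.001  0.   ] qpos [-0.05  0.08  1.32 -0.    1.73  1.45] w 0.0874 gf 0.0 t 11.975
```

{"method": "apply_moves", "body": {
  "steps": [
    [[-0.626,0,0,0,0,0,-1],[-0.626,0,0,0,0,0,-1],[0,0,0,0,0,-0.225,-1],[0,0,0,0,0,-0.225,-1],[0,0,0,0,0,-0.225,-1],[0,0,0,0,0,-0.225,-1],[0,0,0,0,0,-0.225,-1],[0,0,0,0,0,-0.225,-1],[0,0,0,0,0,-0.225,-1],[0,0,0,0,0,-0.225,-1],[0,0,0,0,0,-0.225,-1],[0,0,0,0,0,-0.225,-1]]
  ]
}}

```text
t: 13.48
tool_pos: [0.4979, -0.0034, 0.1725]
orientation: [-0.002, 0.603, 0.798, -0.001]
ft_force: [-0.8, -0.2, 0.7]
width: 0.0877
grasp_force: 0.0
```

{"method": "apply_moves", "body": {
  "steps": [
    [[0,0,0,0,0,-0.225,-1],[0,0,0,0,0,-0.225,-1],[0,0,0,0,0,-0.225,-1],[0,0,0,0,0,-0.225,-1],[0,0,0,0,0,-0.225,-1],[0,0,0,0,0,-0.225,-1],[0,0,0,0,0,-0.225,-1],[0,0,0,0,0,-0.225,-1],[0,0,0,0,0,-0.225,-1],[0,0,0,0,0,-0.225,-1],[0,0,0,0,0,-0.225,-1],[0,0,0,0,0,0,-1]]
  ]
}}

```text
t: 14.98
tool_pos: [0.4981, -0.0034, 0.1729]
orientation: [-0.002, -0.315, 0.949, 0.001]
ft_force: [-0.6, -0.8, -0.7]
width: 0.0878
grasp_force: 0.0
```

```bash
python3 mv.py .4987 -.003 .078 .0734
python3 - <<'E'
from h import *
a=imaging.get_image("top");b=imaging.get_image("side")
A=cv2.resize(a["color"][150:250,280:380,::-1],None,fx=4,fy=4,interpolation=cv2.INTER_CUBIC)
B=cv2.resize(b["color"][195:295,230:330,::-1],None,fx=4,fy=4,interpolation=cv2.INTER_CUBIC)
cv2.imwrite("pics/c6.png",np.hstack([A,B]))
E
```

```text
pos [ 0.4981 -0.0034  0.1729] yaw -2.5001 tool shares [-0.012 -0.003  1.186] rot shares [ 5.000e-03  2.000e-03 -3.277e+00] qpos [-0.08 -0.19  1.59 -0.    1.74 -2.29] w 0.0878 gf 0.0 t 14.975
```

View pics/c6.png

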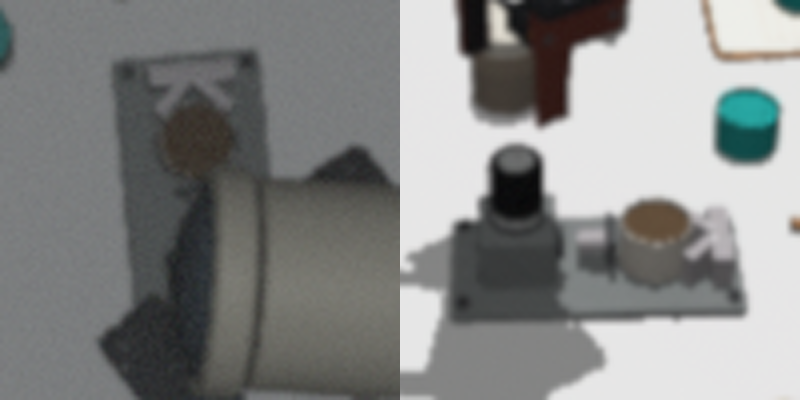

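The pictures show the cup upright in front of the V (top crop (197,140)), with the gripper above the knob. I descend onto the knob.

{"method": "apply_moves", "body": {
  "steps": [
    [[-0.008,0,0.35,0,0,0,-1],[0,0,0.35,0,0,0,-1],[0,0,0.25,0,0,0,-1],[0,0,0.15,0,0,0,-1],[0,0,0.09,0,0,0,-1],[0,0,0,0,0,0,-1],[0,0,0,0,0,0,1],[0,0,0,0,0,0,1],[0,0,0,0,0,0,1],[0,0,0,0,0,0,1],[0,0,0,0,0,0,1],[0,0,0,0,0,0,1]]
  ],
  "newtons": 20
}}

```text
t: 16.58
tool_pos: [0.5005, -0.0044, 0.0799]
orientation: [0.001, -0.316, 0.949, -0.002]
ft_force: [4.3, -5.4, -1.0]
width: 0.0388
grasp_force: 20.0
```

{"method": "apply_moves", "body": {
  "steps": [
    [[0,0,0,0,0,0,1],[0,0,0,0,0,0,1],[0,0,0,0,0,0,1]]
  ],
  "newtons": 45
}}

```text
t: 16.95
tool_pos: [0.5004, -0.0044, 0.0799]
orientation: [0.001, -0.316, 0.949, -0.002]
ft_force: [3.9, -5.1, -0.7]
width: 0.0383
grasp_force: 44.9
```

```bash
python3 mv.py .4987 -.003 .078 .0734; python3 -c "
from h import *
s=ctrl.get_state();print(s['ft_force'],s['ft_torque'],s['joint_torque'])"
```

```text
pos [ 0.5004 -0.0044  0.0799] yaw -2.4994 tool shares [0.007 0.027 0.024] rot shares [-3.000e-03 -6.000e-03 -3.276e+00] qpos [-0.08 -0.16  1.73 -0.    1.57 -2.29] w 0.0383 gf 44.9 t 16.95
[ 3.92354912 -5.13234485 -0.66885224] [-0.64334871 -0.74056112  0.04561605] [  2.3854769  -33.5378015  -39.00228739   1.36472795   1.46917138
   0.04261593]
```

Create tq.py:
```python
from h import *
s=ctrl.get_state(); q=s["orientation"]; from scipy.spatial.transform import Rotation as R
m=R.from_quat(np.r_[q[1:],q[0]]).as_matrix()
z=[]; print("yaw deg",round(float(np.degrees(np.arctan2(m[1,0],m[0,0]))),1),"Tz",round(float(s["ft_torque"][2]),3),"j6tq",round(float(s["joint_torque"][5]),3),"q6",round(float(s["qpos"][5]),3),"F",s["ft_force"].round(1),"pos",s["tool_pos"].round(4),"gf",round(float(s["grasp_force"]),1),"t",s["t"])
```

```text
(no output)
```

{"method": "apply_moves", "body": {
  "steps": [
    [[0,-0.025,0,0,0,0,1],[0,0,0,0,0,0.2,1],[0,0,0,0,0,0.2,1],[0,0,0,0,0,0,1],[0,0,0,0,0,0,1]]
  ]
}}

```text
t: 17.58
tool_pos: [0.5008, -0.0047, 0.0799]
orientation: [0.0, -0.165, 0.986, -0.0]
ft_force: [-0.3, -0.8, 1.6]
width: 0.0383
grasp_force: 44.9
```

```bash
python3 tq.py
```

```text
yaw deg -161.0 Tz -0.179 j6tq -0.095 q6 -1.98 F [-0.3 -0.8  1.6] pos [ 0.5008 -0.0047  0.0799] gf 44.9 t 17.575
```

{"method": "apply_moves", "body": {
  "steps": [
    [[0,0,0,0,0,0.2,1],[0,0,0,0,0,0.2,1],[0,0,0,0,0,0.2,1],[0,0,0,0,0,0.2,1]]
  ]
}}

```text
t: 18.08
tool_pos: [0.5009, -0.0052, 0.0799]
orientation: [0.001, 0.15, 0.989, -0.0]
ft_force: [0.3, -3.5, 2.3]
width: 0.0384
grasp_force: 44.9
```

```bash
python3 tq.py
python3 - <<'E'
from h import *
b=imaging.get_image("side"); print([(d["uv"],d["conf"]) for n in("ram","knob_mark","collar_mark") for d in imaging.spot_point(n,b)])
E
```

```text
yaw deg 162.7 Tz 0.169 j6tq -1.479 q6 -1.346 F [ 0.3 -3.5  2.3] pos [ 0.5009 -0.0052  0.0799] gf 44.9 t 18.075
[([283.5, 255.5], 0.59), ([266.3, 243.4], 0.56), ([264.8, 244.3], 0.47)]
```

{"method": "apply_moves", "body": {
  "steps": [
    [[0,0,0,0,0,0.2,1],[0,0,0,0,0,0.2,1]]
  ]
}}

```text
t: 18.52
tool_pos: [0.5009, -0.0054, 0.0799]
orientation: [0.001, 0.303, 0.953, -0.001]
ft_force: [1.2, -5.6, 2.0]
width: 0.0382
grasp_force: 44.9
```

```bash
python3 tq.py
```

```text
yaw deg 144.8 Tz 0.187 j6tq -1.493 q6 -1.034 F [ 1.2 -5.6  2. ] pos [ 0.5009 -0.0054  0.0799] gf 44.9 t 18.525
```

{"method": "apply_moves", "body": {
  "steps": [
    [[0,0,0,0,0,0.2,1],[0,0,0,0,0,0.2,1]]
  ]
}}

```text
t: 18.77
tool_pos: [0.5008, -0.0056, 0.0799]
orientation: [0.001, 0.448, 0.894, -0.001]
ft_force: [0.9, -6.0, 1.4]
width: 0.0383
grasp_force: 44.9
```

```bash
python3 tq.py
```

```text
yaw deg 126.8 Tz 0.263 j6tq -1.44 q6 -0.72 F [ 0.9 -6.   1.4] pos [ 0.5008 -0.0056  0.0799] gf 44.9 t 18.775
```

{"method": "apply_moves", "body": {
  "steps": [
    [[0,0,0,0,0,0.1,1]]
  ]
}}

```text
t: 18.9
tool_pos: [0.5007, -0.0057, 0.0799]
orientation: [0.001, 0.482, 0.876, -0.001]
ft_force: [-0.9, -6.0, 2.2]
width: 0.0385
grasp_force: 45.0
```

```bash
python3 tq.py
```

```text
yaw deg 122.4 Tz 0.2 j6tq -0.253 q6 -0.643 F [-0.9 -6.   2.2] pos [ 0.5007 -0.0057  0.0799] gf 45.0 t 18.9
```

{"method": "apply_moves", "body": {
  "steps": [
    [[0,0,0,0,0,0.1,1]]
  ]
}}

```text
t: 19.02
tool_pos: [0.5007, -0.0057, 0.0798]
orientation: [0.001, 0.516, 0.857, -0.001]
ft_force: [0.5, -6.2, 2.2]
width: 0.0384
grasp_force: 45.0
```

```bash
python3 tq.py
```

```text
yaw deg 117.9 Tz 0.296 j6tq -0.56 q6 -0.565 F [ 0.5 -6.2  2.2] pos [ 0.5007 -0.0057  0.0798] gf 45.0 t 19.025
```

{"method": "apply_moves", "body": {
  "steps": [
    [[0,0,0,0,0,0.1,1]]
  ]
}}

```text
t: 19.15
tool_pos: [0.5006, -0.0058, 0.0798]
orientation: [0.001, 0.549, 0.836, -0.001]
ft_force: [-1.2, -6.8, 2.6]
width: 0.0385
grasp_force: 44.9
```

```bash
python3 tq.py
```

```text
yaw deg 113.4 Tz 0.319 j6tq -0.552 q6 -0.487 F [-1.2 -6.8  2.6] pos [ 0.5006 -0.0058  0.0798] gf 44.9 t 19.15
```

{"method": "apply_moves", "body": {
  "steps": [
    [[0,0,0,0,0,0.1,1]]
  ]
}}

```text
t: 19.27
tool_pos: [0.5006, -0.0058, 0.0798]
orientation: [0.001, 0.581, 0.814, -0.001]
ft_force: [-1.0, -7.1, 3.1]
width: 0.0382
grasp_force: 44.9
```

```bash
python3 tq.py
```

```text
yaw deg 108.9 Tz 0.359 j6tq -0.531 q6 -0.408 F [-1.  -7.1  3.1] pos [ 0.5006 -0.0058  0.0798] gf 44.9 t 19.275
```

{"method": "apply_moves", "body": {
  "steps": [
    [[0,0,0,0,0,0.1,1]]
  ]
}}

```text
t: 19.4
tool_pos: [0.5005, -0.0058, 0.0798]
orientation: [0.001, 0.613, 0.79, -0.001]
ft_force: [-0.4, -6.7, 2.3]
width: 0.0386
grasp_force: 44.9
```

```bash
python3 tq.py
```

```text
yaw deg 104.4 Tz 0.316 j6tq -0.504 q6 -0.33 F [-0.4 -6.7  2.3] pos [ 0.5005 -0.0058  0.0798] gf 44.9 t 19.4
```

{"method": "apply_moves", "body": {
  "steps": [
    [[0,0,0,0,0,0.1,1]]
  ]
}}

```text
t: 19.52
tool_pos: [0.5005, -0.0059, 0.0799]
orientation: [0.001, 0.643, 0.766, -0.001]
ft_force: [-1.4, -5.5, 1.7]
width: 0.0382
grasp_force: 44.9
```

```bash
python3 tq.py
```

```text
yaw deg 99.9 Tz 0.254 j6tq -0.49 q6 -0.251 F [-1.4 -5.5  1.7] pos [ 0.5005 -0.0059  0.0799] gf 44.9 t 19.525
```

{"method": "apply_moves", "body": {
  "steps": [
    [[0,0,0,0,0,0.1,1]]
  ]
}}

```text
t: 19.65
tool_pos: [0.5004, -0.0058, 0.0798]
orientation: [0.001, 0.673, 0.74, -0.001]
ft_force: [-2.2, -6.0, 2.5]
width: 0.0382
grasp_force: 44.9
```

```bash
python3 tq.py
```

```text
yaw deg 95.4 Tz 0.31 j6tq -0.641 q6 -0.172 F [-2.2 -6.   2.5] pos [ 0.5004 -0.0058  0.0798] gf 44.9 t 19.65
```

Run:
```python
from h import *
T=[]
for k in range(8):
    b=imaging.get_image("side"); T.append(ctrl.get_state()["ft_torque"][2])
    if k<3: print([(n,np.round(d["uv"],1).tolist(),round(d["conf"],2)) for n in("knob_mark","collar_mark","ram") for d in imaging.spot_point(n,b)])
print(np.round(T,3))
B=cv2.resize(b["color"][205:275,240:320,::-1],None,fx=9,fy=8.5,interpolation=cv2.INTER_CUBIC)
cv2.imwrite("pics/c7.png",B)
```

```text
[('knob_mark', [265.5, 251.0], 0.49), ('collar_mark', [265.3, 249.4], 0.8), ('ram', [277.5, 263.1], 0.67), ('ram', [287.6, 251.4], 0.61)]
[('knob_mark', [265.5, 252.0], 0.72), ('collar_mark', [267.0, 245.9], 0.81), ('collar_mark', [265.9, 250.9], 0.31), ('ram', [287.5, 252.4], 0.46)]
[('knob_mark', [266.1, 249.2], 0.75), ('collar_mark', [266.6, 247.1], 0.59), ('ram', [285.9, 255.2], 0.46)]
[ 0.     0.024 -0.048 -0.023 -0.073 -0.031  0.037 -0.015]
```

View pics/c7.png

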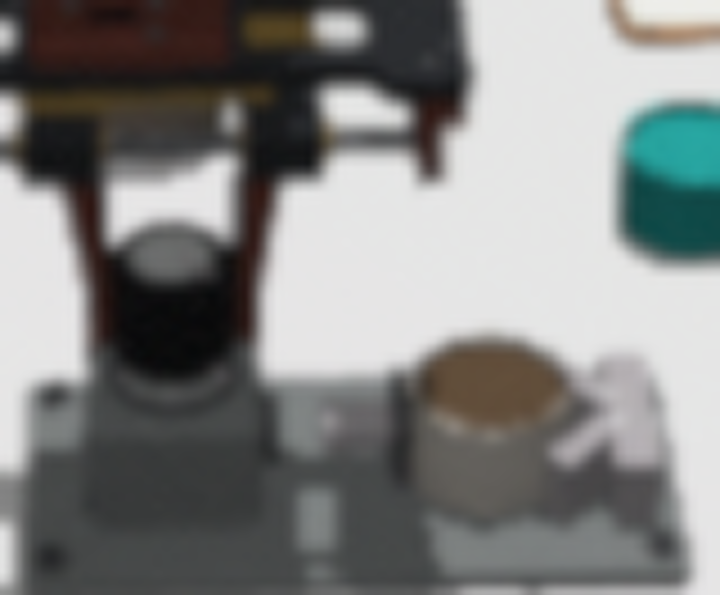

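The crop shows the ram pad at (400,430) touching the cup, which is upright against the V; no nibs can be made out at this resolution. I compute where they should be.

Run:
```python
from h import *
a=imaging.get_image("top");b=imaging.get_image("side")
ax=np.array([.4995,-.004])
N=lambda th,z:np.array([ax[0]+.021*np.cos(th),ax[1]+.021*np.sin(th),z])
from math import radians as r
for uv,z,im in(((327,223),.069,a),((324,221),.064,a),((258,243),.069,b),((261,239),.064,b)):
    X=atz(im,uv,z)[:2]-ax; print("init ang",np.degrees(np.arctan2(X[1],X[0])).round(),np.hypot(*X).round(4))
for d in range(-180,180,20): print(d,proj(b,N(r(d),.069)).round(1),proj(b,N(r(d),.064)).round(1))
i=cv2.imread("pics/top0.png"); s=cv2.imread("pics/side0.png")
B=b["color"][:,:,::-1]
A=lambda im,x,y,k:cv2.resize(im[y:y+26,x:x+26],None,fx=15,fy=15,interpolation=cv2.INTER_CUBIC)
g=np.hstack([np.clip(A(i,322,210,0).astype(int)*2,0,255).astype(np.uint8),A(s,246,228,0)]); cv2.imwrite("pics/c8.png",g)
```

```text
init ang 100.0 0.0188
init ang 85.0 0.026
init ang 117.0 0.0097
init ang 85.0 0.033
-180 [252.  244.8] [252.1 246.1]
-160 [252.2 246.4] [252.3 247.7]
-140 [253.3 247.9] [253.4 249.2]
-120 [255.2 249.1] [255.2 250.4]
-100 [257.5 249.7] [257.6 251.1]
-80 [260.1 249.8] [260.1 251.1]
-60 [262.6 249.3] [262.6 250.6]
-40 [264.6 248.3] [264.6 249.6]
-20 [266.  246.9] [266.  248.2]
0 [266.6 245.2] [266.6 246.5]
20 [266.3 243.6] [266.3 244.9]
40 [265.2 242.1] [265.2 243.4]
60 [263.3 241. ] [263.4 242.3]
80 [261.1 240.4] [261.1 241.7]
100 [258.6 240.3] [258.6 241.6]
120 [256.1 240.8] [256.2 242.1]
140 [254.1 241.8] [254.1 243.1]
160 [252.7 243.2] [252.7 244.5]
```

View pics/c8.png

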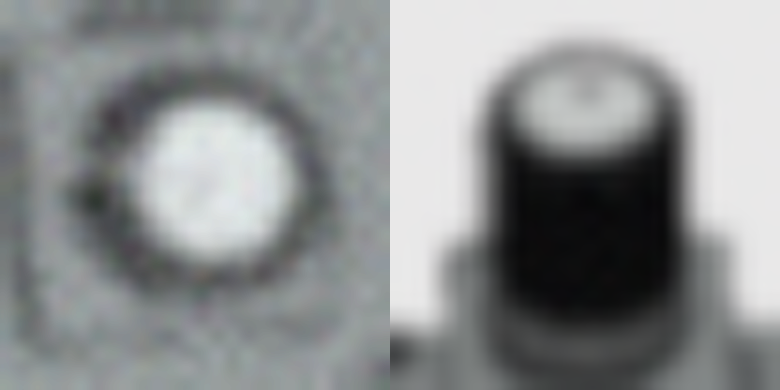

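```bash
cat > marks.py <<'E'
from h import *
import sys
ax=np.array([.4995,-.004]); n=int(sys.argv[1])
D={("knob_mark",.069):{},("collar_mark",.064):{}}
L={}
for k in range(n):
  for cam in("side","top"):
    b=imaging.get_image(cam)
    for nm,z in(("knob_mark",.069),("collar_mark",.064)):
        for d in imaging.spot_point(nm,b):
            X=atz(b,d["uv"],z)[:2]-ax
            if .008<np.hypot(*X)<.035: L.setdefault((cam,nm),[]).append((round(float(np.degrees(np.arctan2(X[1],X[0])))),round(float(np.hypot(*X))*1000),round(d["conf"],2)))
for k in sorted(L): print(k,L[k])
E
python3 marks.py 8
```

```text
('side', 'collar_mark') [(-35, 19, 0.78), (-36, 30, 0.76), (2, 22, 0.66), (-27, 28, 0.61), (8, 15, 0.64), (-23, 24, 0.5), (-23, 23, 0.74), (6, 28, 0.84)]
('side', 'knob_mark') [(-58, 27, 0.53), (-51, 29, 0.76), (-42, 26, 0.74), (-58, 29, 0.76), (-60, 25, 0.75), (-75, 26, 0.69), (-30, 25, 0.5)]
```

{"method": "apply_moves", "body": {
  "steps": [
    [[0,0,0,0,0,0,-1],[0,0,0,0,0,0,-1],[0,0,0,0,0,0,-1],[0,0,0,0,0,0,-1],[0,0,0,0,0,0,-1],[0,0,-0.4,0,0,0,-1],[0,0,-0.6,0,0,0,-1],[0,0,-0.6,0,0,0,-1],[0.7,0,0,0,0,0,-1],[0.7,0,0,0,0,0,-1],[0.7,0,0,0,0,0,-1],[0.6,0,0,0,0,0,-1]]
  ]
}}

```text
t: 24.5
tool_pos: [0.48, 0.2124, 0.2077]
orientation: [0.0, 0.673, 0.74, 0.0]
ft_force: [1.1, -0.2, 0.3]
width: 0.0878
grasp_force: 0.0
```

```bash
python3 tq.py; python3 marks.py 8
python3 - <<'E'
from h import *
a=np.mean([imaging.get_image("top")["color"] for _ in range(6)],0); b=np.mean([imaging.get_image("side")["color"] for _ in range(6)],0)
a0=cv2.imread("pics/top0.png")[:,:,::-1]
c=lambda im,x,y,g:cv2.resize(np.clip(im[y:y+26,x:x+26]*g,0,255).astype(np.uint8)[:,:,::-1],None,fx=15,fy=15,interpolation=cv2.INTER_CUBIC)
cv2.imwrite("pics/c9.png",np.hstack([c(a,322,210,2),c(b,246,230,1.3)]))
np.savez("m1.npz",a=a,b=b)
E
```

```text
yaw deg 95.4 Tz -0.017 j6tq -0.884 q6 0.258 F [ 1.1 -0.2  0.3] pos [0.48   0.2124 0.2077] gf 0.0 t 24.5
('side', 'collar_mark') [(-2, 15, 0.57), (7, 20, 0.57), (36, 21, 0.53), (0, 27, 0.84), (-15, 17, 0.77), (-34, 19, 0.56), (-28, 20, 0.77), (-37, 21, 0.62), (-6, 23, 0.71)]
('side', 'knob_mark') [(-52, 27, 0.66), (-67, 34, 0.6), (-53, 22, 0.71), (-62, 28, 0.76), (-54, 34, 0.49), (-52, 28, 0.81)]
('top', 'collar_mark') [(-26, 18, 0.49), (-32, 12, 0.66), (-30, 18, 0.66), (-31, 30, 0.66), (-18, 23, 0.58), (-25, 21, 0.72), (-31, 16, 0.73), (-28, 22, 0.46)]
('top', 'knob_mark') [(-30, 18, 0.66), (-40, 22, 0.65), (-27, 13, 0.61), (-24, 26, 0.72), (-35, 26, 0.72), (-32, 19, 0.49), (-37, 20, 0.65), (-29, 19, 0.63), (-41, 17, 0.47)]
```

View pics/c9.png

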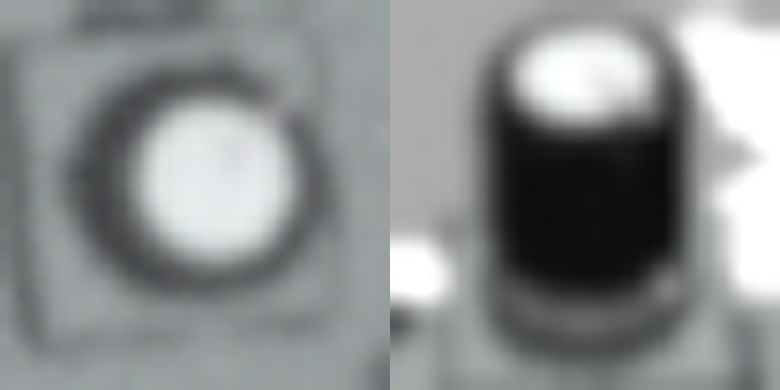

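The top view shows a light spot (knob nib) at crop (285,105), and the side view shows the bright knob nib at (665,282), just above the collar. The detectors disagree on how far the nibs have parted, so I check pixel values and the ram's advance numerically.

Run:
```python
from h import *
m=np.load("m1.npz"); b=m["b"].mean(2); s0=cv2.imread("pics/side0.png").mean(2); a=m["a"].mean(2); a0=cv2.imread("pics/top0.png").mean(2)
print("side now"); print(b[244:256,250:272].round().astype(int)); print("side0"); print(s0[244:256,250:272].round().astype(int))
print("top now"); print(a[212:234,324:346].round().astype(int)); print("top0"); print(a0[212:234,324:346].round().astype(int))
print("ram rows side0 / now"); 
for r in (248,250,252,254): print(s0[r,272:300].round().astype(int)); print(b[r,272:300].round().astype(int))
```

```text
side now
[[114 102  68  30  14  12  11  12  12  13  12  11  12  11  16  57 109 139
  173 216 229 231]
 [108 104  73  35  15  11  11  12  11  13  12  11  11  12  19  59 108 131
  166 214 229 231]
 [119 114  83  41  17  13  12  12  11  11  12  12  13  15  26  64 108 131
  165 214 229 231]
 [132 116  84  46  23  15  12  12  12  12  12  13  16  32  51  73 107 128
  160 209 227 230]
 [140 114  83  58  42  29  21  17  15  14  16  19  29  58  85  89 104 121
  147 193 215 219]
 [136 114  84  68  62  54  43  36  36  33  34  41  52  74  97  91 100 118
  132 161 177 181]
 [124 117  88  67  68  71  66  63  64  63  62  65  69  72  75  79 104 119
  117 125 134 141]
 [119 119  94  67  62  69  71  74  79  78  74  71  69  63  66  91 116 123
  109 102 110 124]
 [118 123 108  83  64  59  59  63  67  67  63  60  60  66  81 110 127 127
  110  96 102 120]
 [118 126 122 106  85  72  67  62  63  62  62  64  74  91 105 122 131 129
  114  97  99 120]
 [117 125 126 119 106  98  93  84  84  80  80  89  99 113 121 126 128 126
  112  94  94 118]
 [108 114 115 113 110 109 106  97  97  92  90  99 106 111 113 113 11
[... 5496 characters left out ...]
9  79  80]
[144 145 146 146 146 145 143 142 134 108  92 103 127 138 141 141 141 141
 139 136 136 137 138 137 138 137 131 111]
[143 144 145 145 145 144 142 142 142 141 134 109 105 126 113  88  78  78
  79  79  79  79  79  80  79  79  79  79]
[131 136 144 154 158 159 160 160 152 116  91 101 121 130 131 131 131 131
 130 130 131 131 131 131 130 131 125 104]
[130 132 133 137 150 157 159 160 160 161 151 114  86  89 110 112  98  86
  81  79  79  78  78  79  79  78  78  79]
[132 140 159 170 173 172 170 170 159 120  91  98 120 131 133 133 131 132
 132 132 131 132 131 131 131 130 124 101]
[130 133 132 136 156 168 170 169 169 168 157 118  85  78  88 104 117 120
 119 105  93  87  87  85  87  92  90  89]
```

The pixel differences settle it. The collar's dark nib is at side (264.3,252.5), directly below the knob's bright nib at (264,249), so they haven't parted. The ram has advanced about 5.7 mm, which fits 121° of driving. So it hasn't clicked yet; I regrip and continue.

```bash
python3 mv.py .5004 -.0055 .2077 1.665
```

```text
pos [0.4805 0.2104 0.2076] yaw 1.664 tool shares [-2.71e+00 -3.00e-03 -1.00e-03] rot shares [-0.    -0.    -0.001] qpos [ 0.35 -0.11  1.46  0.    1.79  0.25] w 0.0877 gf 0.0 t 27.5
```

{"method": "apply_moves", "body": {
  "steps": [
    [[-0.7,0,0,0,0,0,-1],[-0.7,0,0,0,0,0,-1],[-0.7,0,0,0,0,0,-1],[-0.61,-0.003,0,0,0,0,-1],[0,0,0,0,0,0,-1],[0,0,0,0,0,0,-1],[0,0,0.5,0,0,0,-1],[0,0,0.5,0,0,0,-1],[0,0,0.4,0,0,0,-1],[0,0,0.2,0,0,0,-1],[0,0,0,0,0,0,-1],[0,0,0,0,0,0,-1]]
  ],
  "newtons": 45
}}

```text
t: 29.0
tool_pos: [0.5013, -0.0051, 0.0813]
orientation: [0.001, 0.673, 0.74, 0.001]
ft_force: [0.2, 1.1, -0.1]
width: 0.0877
grasp_force: 0.0
```

{"method": "apply_moves", "body": {
  "steps": [
    [[0,0,0,0,0,0,1],[0,0,0,0,0,0,1],[0,0,0,0,0,0,1],[0,0,0,0,0,0,1],[0,0,0,0,0,0,1],[0,0,0,0,0,0,1],[0,0,0,0,0,0,1],[0,0,0,0,0,0,1]]
  ]
}}

```text
t: 30.0
tool_pos: [0.5002, -0.0056, 0.0796]
orientation: [-0.0, 0.673, 0.739, -0.0]
ft_force: [-2.3, 0.4, 0.8]
width: 0.0387
grasp_force: 45.0
```

```bash
python3 tq.py
```

```text
yaw deg 95.3 Tz -0.044 j6tq 0.023 q6 -0.172 F [-2.3  0.4  0.8] pos [ 0.5002 -0.0056  0.0796] gf 45.0 t 30.0
```

{"method": "apply_moves", "body": {
  "steps": [
    [[0,0,0,0,0,0.1,1]]
  ]
}}

```text
t: 30.12
tool_pos: [0.5002, -0.0055, 0.0796]
orientation: [-0.0, 0.702, 0.712, -0.0]
ft_force: [-3.2, -0.2, 2.7]
width: 0.0384
grasp_force: 45.0
```

```bash
python3 tq.py
```

```text
yaw deg 90.8 Tz 0.127 j6tq -1.024 q6 -0.092 F [-3.2 -0.2  2.7] pos [ 0.5002 -0.0055  0.0796] gf 45.0 t 30.125
```

{"method": "apply_moves", "body": {
  "steps": [
    [[0,0,0,0,0,0.1,1]]
  ]
}}

```text
t: 30.25
tool_pos: [0.5001, -0.0056, 0.0796]
orientation: [-0.0, 0.73, 0.683, -0.0]
ft_force: [-3.5, -1.2, 2.3]
width: 0.0386
grasp_force: 45.0
```

```bash
python3 tq.py
```

```text
yaw deg 86.2 Tz 0.264 j6tq -0.642 q6 -0.013 F [-3.5 -1.2  2.3] pos [ 0.5001 -0.0056  0.0796] gf 45.0 t 30.25
```

{"method": "apply_moves", "body": {
  "steps": [
    [[0,0,0,0,0,0.1,1]]
  ]
}}

```text
t: 30.38
tool_pos: [0.5001, -0.0056, 0.0796]
orientation: [-0.0, 0.756, 0.654, -0.0]
ft_force: [-3.3, -1.1, 2.5]
width: 0.0382
grasp_force: 45.0
```

```bash
python3 tq.py
```

```text
yaw deg 81.7 Tz 0.14 j6tq -0.671 q6 0.066 F [-3.3 -1.1  2.5] pos [ 0.5001 -0.0056  0.0796] gf 45.0 t 30.375
```

{"method": "apply_moves", "body": {
  "steps": [
    [[0,0,0,0,0,0.08,1]]
  ]
}}

```text
t: 30.5
tool_pos: [0.5001, -0.0056, 0.0796]
orientation: [-0.0, 0.776, 0.63, -0.0]
ft_force: [-3.1, -1.0, 2.1]
width: 0.0383
grasp_force: 45.0
```

```bash
python3 tq.py
```

```text
yaw deg 78.1 Tz 0.139 j6tq -0.415 q6 0.128 F [-3.1 -1.   2.1] pos [ 0.5001 -0.0056  0.0796] gf 45.0 t 30.5
```

{"method": "apply_moves", "body": {
  "steps": [
    [[0,0,0,0,0,0.08,1]]
  ]
}}

```text
t: 30.62
tool_pos: [0.5001, -0.0056, 0.0796]
orientation: [-0.0, 0.796, 0.606, -0.0]
ft_force: [-3.6, -0.8, 2.3]
width: 0.0386
grasp_force: 45.0
```

```bash
python3 tq.py
```

```text
yaw deg 74.5 Tz 0.137 j6tq -0.469 q6 0.191 F [-3.6 -0.8  2.3] pos [ 0.5001 -0.0056  0.0796] gf 45.0 t 30.625
```

{"method": "apply_moves", "body": {
  "steps": [
    [[0,0,0,0,0,0.08,1]]
  ]
}}

```text
t: 30.75
tool_pos: [0.5001, -0.0056, 0.0796]
orientation: [-0.0, 0.814, 0.58, -0.0]
ft_force: [-4.0, -0.4, 2.5]
width: 0.0384
grasp_force: 45.0
```

```bash
python3 tq.py
```

```text
yaw deg 70.9 Tz 0.214 j6tq -0.414 q6 0.254 F [-4.  -0.4  2.5] pos [ 0.5001 -0.0056  0.0796] gf 45.0 t 30.75
```

{"method": "apply_moves", "body": {
  "steps": [
    [[0,0,0,0,0,0.08,1]]
  ]
}}

```text
t: 30.88
tool_pos: [0.5, -0.0056, 0.0796]
orientation: [-0.0, 0.832, 0.554, -0.001]
ft_force: [-3.1, -1.5, 2.8]
width: 0.0381
grasp_force: 45.0
```

```bash
python3 tq.py
python3 - <<'E'
from h import *
b=np.mean([imaging.get_image("side")["color"] for _ in range(3)],0).mean(2)
for r in (248,252,254): print(b[r,278:300].round().astype(int))
print(b[244:256,256:270].round().astype(int)); print(np.round([ctrl.get_state()["ft_torque"][2]],3))
E
```

```text
yaw deg 67.4 Tz 0.282 j6tq -0.334 q6 0.316 F [-3.1 -1.5  2.8] pos [ 0.5    -0.0056  0.0796] gf 45.0 t 30.875
[214 212 212 211 204 180 174 176 140  96  79  77  78  78  78  78  78  78
  78  78  78  79]
[157 158 159 159 149 113  85  87 109 110  97  85  80  78  78  77  77  77
  77  78  77  78]
[167 167 167 166 155 116  84  78  87 102 116 118 117 104  92  86  86  84
  86  91  89  88]
[[ 12  12  11  11  11  11  12  20  29  32  35  63 130 200]
 [ 13  11  13  12  11  12  12  20  29  33  39  77 147 208]
 [ 12  12  12  12  12  11  13  19  30  36  45  82 149 209]
 [ 12  11  11  11  12  12  14  24  34  42  53  81 141 204]
 [ 21  16  16  16  21  30  31  39  46  49  57  76 125 186]
 [ 43  36  35  35  46  60  59  59  56  52  58  72 106 153]
 [ 66  62  64  64  70  81  77  67  57  52  61  69  84 112]
 [ 71  73  78  78  76  76  71  62  55  59  67  70  69  80]
 [ 58  62  66  66  63  59  57  58  62  67  71  71  64  62]
 [ 59  57  57  58  58  58  61  67  70  72  73  72  65  59]
 [ 70  67  66  66  68  69  70  72  73  74  74  72  66  58]
 [ 73  72  71  71  70  71  71  72  72  72  72  70  64  55]]
[0.009]
```

The ram's edge is unchanged since the release while the knob turned 28° more, so the cup is clamped and the knob is slipping. The nibs are parted about 31°; I turn about 12° more to land mid-window.

{"method": "apply_moves", "body": {
  "steps": [
    [[0,0,0,0,0,0.09,1]]
  ]
}}

```text
t: 31.15
tool_pos: [0.5, -0.0056, 0.0796]
orientation: [-0.0, 0.851, 0.526, -0.001]
ft_force: [-5.8, -1.0, 4.0]
width: 0.038
grasp_force: 45.0
```

```bash
python3 tq.py
```

```text
yaw deg 63.4 Tz 0.311 j6tq -0.673 q6 0.385 F [-5.8 -1.   4. ] pos [ 0.5    -0.0056  0.0796] gf 45.0 t 31.15
```

{"method": "apply_moves", "body": {
  "steps": [
    [[0,0,0,0,0,0.09,1]]
  ]
}}

```text
t: 31.28
tool_pos: [0.5001, -0.0055, 0.0796]
orientation: [-0.0, 0.869, 0.495, -0.0]
ft_force: [-4.7, -1.3, 2.7]
width: 0.0384
grasp_force: 45.0
```

```bash
python3 tq.py
```

```text
yaw deg 59.3 Tz 0.185 j6tq -0.614 q6 0.457 F [-4.7 -1.3  2.7] pos [ 0.5001 -0.0055  0.0796] gf 45.0 t 31.275
```

{"method": "apply_moves", "body": {
  "steps": [
    [[0,0,0,0,0,0.06,1]]
  ]
}}

```text
t: 31.4
tool_pos: [0.5, -0.0055, 0.0796]
orientation: [-0.0, 0.88, 0.474, -0.0]
ft_force: [-5.0, -1.0, 2.7]
width: 0.0383
grasp_force: 45.0
```

```bash
python3 tq.py
```

```text
yaw deg 56.6 Tz 0.167 j6tq -0.215 q6 0.503 F [-5.  -1.   2.7] pos [ 0.5    -0.0055  0.0796] gf 45.0 t 31.4
```

{"method": "apply_moves", "body": {
  "steps": [
    [[0,0,0,0,0,0,-1],[0,0,0,0,0,0,-1],[0,0,0,0,0,0,-1],[0,0,0,0,0,0,-1],[0,0,0,0,0,0,-1],[0,0,-0.4,0,0,0,-1],[0,0,-0.6,0,0,0,-1],[0,0,-0.6,0,0,0,-1],[0.53,-0.422,0,0,0,0,-1],[0.53,-0.422,0,0,0,0,-1],[0.53,-0.422,0,0,0,0,-1],[0.53,-0.422,0,0,0,0,-1]]
  ]
}}

```text
t: 32.9
tool_pos: [0.4806, 0.2121, 0.2078]
orientation: [0.0, 0.88, 0.474, 0.0]
ft_force: [0.3, -0.4, -0.3]
width: 0.0881
grasp_force: 0.0
```

```bash
python3 marks.py 8
python3 - <<'E'
from h import *
a=np.mean([imaging.get_image("top")["color"] for _ in range(6)],0); b=np.mean([imaging.get_image("side")["color"] for _ in range(6)],0)
np.savez("m2.npz",a=a,b=b); m=np.load("m1.npz"); print(ctrl.get_state()["t"])
s0=cv2.imread("pics/side0.png").mean(2)
d=(b-m["b"]).mean(2); print("side m2-m1 rows244-256 cols 250-270"); print(d[244:257,250:270].round().astype(int))
print("side m2-s0"); print((b.mean(2)-s0)[244:257,250:270].round().astype(int))
print("top m2-m1 rows 212.. cols 324.."); print((a-m["a"]).mean(2)[212:232,324:346].round().astype(int))
print(b.mean(2)[252,272:300].round().astype(int))
E
```

```text
('side', 'collar_mark') [(-33, 21, 0.51), (-29, 18, 0.82), (-29, 17, 0.56), (-9, 21, 0.77), (-4, 26, 0.8), (-19, 24, 0.61), (3, 23, 0.64), (-12, 30, 0.77)]
('side', 'knob_mark') [(-88, 24, 0.68), (-83, 32, 0.56), (-80, 32, 0.56), (-58, 15, 0.73), (-80, 23, 0.79)]
('top', 'collar_mark') [(-33, 19, 0.69), (-35, 22, 0.64), (-13, 17, 0.57), (-27, 17, 0.53), (-30, 24, 0.61), (-25, 29, 0.75), (-25, 18, 0.54), (-14, 25, 0.45)]
('top', 'knob_mark') [(-62, 14, 0.66), (-74, 19, 0.5), (-49, 22, 0.74), (-67, 16, 0.78), (-59, 22, 0.57), (-68, 24, 0.45), (-79, 23, 0.53), (-77, 23, 0.74)]
35.9
side m2-m1 rows244-256 cols 250-270
[[  2   6   6   2  -1  -1   2   0   1   7  19  14   4   1  -1  -6 -10  -4
    0   0]
 [  3   8   6   1  -2   2   1   0   1  10  24  17   5   1  -1  -2  -2   0
    0   1]
 [  1   2   1  -1  -2   0   0   0   1   4  10   7   0  -2  -3  -1   0   0
    0   1]
 [  0   1   1  -1  -3   0   0   0   0   1   1  -1  -2 -12 -16  -3   1   1
    0   1]
 [  0   0  -1  -7  -6  -1  -1  -1   1   6   4   2   0 -19 -34 -11   3   2
    0   0]
 [  0   0  -2  -7  -5  -1   0  -1   2  12   7   4   6
[... 3052 characters left out ...]
  0   1
   -1  -5  -2  -2]
 [  1   0  -1  -3  -1  -1   0  -4   1   0   0   0  -1   0   0   1  -2   0
   -3  -3  -2   0]
 [  0   0  -2   0  -2  -5   1   0  -1   1  -2   0  -2  -1   2   0   1   1
    1   1  -3  -1]
 [  0   1  -3   0  -1   0   2   0   1   0   0  -1   0   0  -1   0  -1   1
    0  -1  -2   0]
 [ -2   0  -1   1  -2   1   3  -1   1   3   0   1  -1  -5   1   2  -1  -1
    0  -1   0  -1]
 [ -1   0  -1  -3  -1   1   0  -2  -1   0   2   0   0   0  -1  -1  -1  -1
    0  -1   0   1]
 [  0  -1   0   0   0   0   0  -1  -2  -1   0   0  -3  -1  -3  -1   0   0
   -1  -2  -1  -3]]
[130 133 133 138 150 157 159 160 161 161 151 114  85  85 104 109  99  88
  81  79  79  79  79  79  79  79  78  81]
```

Run:
```python
from h import *
im=imaging.get_image("top"); sd=imaging.get_image("side")
m1=np.load("m1.npz");m2=np.load("m2.npz"); t0=cv2.imread("pics/top0.png")[:,:,::-1].astype(float); s0=cv2.imread("pics/side0.png")[:,:,::-1].astype(float)
for n,k in(("m1",m1),("m2",m2)):
    print("top",n,"- top0"); print((k["a"]-t0).mean(2)[212:232,324:346].round().astype(int))
print("side m1-s0"); print((m1["b"]-s0).mean(2)[244:257,256:270].round().astype(int))
ax=np.array([.4995,-.004])
def ang(uv,z=.069): X=atz(im,uv,z)[:2]-ax; return np.degrees(np.arctan2(X[1],X[0])).round(1),np.hypot(*X).round(4)
print(ang((340.0,216.7)),ang((342.5,220.5)),ang((328.7,220.6)),"axis",proj(im,[*ax,.069]),proj(sd,[*ax,.069]))
for d in range(-100,120,10): print(d,proj(im,[ax[0]+.021*np.cos(np.radians(d)),ax[1]+.021*np.sin(np.radians(d)),.069]).round(1))
```

```text
top m1 - top0
[[  1   0   1   2   2   2   1   1   1   0  -1   5  -1  -3   2   2   2   6
   -5   0   6   0]
 [  0   0   3   2   0   4   1   1   2   2  -1  -1  -3  -8   2  -1   5   3
    2   1   1   6]
 [  4   4   0   3   1   1  -3   2   0   1   0  -2  -3  -7   0   2   4   4
    6   2   4   5]
 [  2   2   3   3   1   1   1   4  -4  -2   0  -1  -2  -3  -1   1   4   2
    4  -1   1   2]
 [  0  -1   5   0   1  -1  -3   0   4   3   3   3   3   0  -1   3  16  12
    2   1   4   2]
 [  1   6   3   1   2   5  -1  -1  -1   0  -1   0   0   0   2  14  25  15
    1  -1   4   3]
 [  1   5   2  -2  -4   2  -2   1   2   0   1   1   1  -2   3   4   9   6
    4   3   5   2]
 [  1  -2  -3  -4  -4  -5  -3   2  10   3   2   4  -2  -4  -2  -1   8   1
    0   3   6   2]
 [ -1  -4 -13 -17 -14 -12 -12   1   5   2   2   3   1  -3   0   1   3   4
    2   0  -1  -2]
 [  2  -6 -18 -19 -13 -14 -14  -2   7   6   7   8   5   0   3   3   3   1
    4   2  -1   4]
 [  1   0  -2  -2   1  -5  -3   1   8   5   9  12   7   3   3   4   3   1
   -1   1  -1   1]
 [  2   0   2   6  10  -2   0   0   5   4  11  10   2   2   7  
[... 3294 characters left out ...]
-1  -1   0   0]
 [  0  -1   1   5   2   0   0  -1  -1   0  -1   0  -1   0]
 [ -1   0   1   4   3  -1  -1   0  -1   0   0  -1  -1  -1]]
(np.float64(-51.2), np.float64(0.0208)) (np.float64(-82.7), np.float64(0.0229)) (np.float64(77.9), np.float64(0.0142)) axis [333.9638206  221.67249373] [259.31633988 244.99520943]
-100 [341.8 223. ]
-90 [341.9 221.6]
-80 [341.7 220.2]
-70 [341.4 218.9]
-60 [340.8 217.7]
-50 [339.9 216.5]
-40 [339.  215.6]
-30 [337.8 214.8]
-20 [336.5 214.2]
-10 [335.2 213.9]
0 [333.8 213.8]
10 [332.5 213.9]
20 [331.1 214.3]
30 [329.9 214.9]
40 [328.8 215.7]
50 [327.8 216.7]
60 [327.1 217.8]
70 [326.5 219. ]
80 [326.2 220.4]
90 [326.1 221.8]
100 [326.2 223.1]
110 [326.6 224.5]
```

```bash
python3 -c "
from rig import ctrl
print(ctrl.get_state()['t']); print(ctrl.job_done())"
```

```text
36.0
the job is handed in; nothing more can be done
None
```

I handed the job in at 36.0 s. The cup stands upright, clamped against the V-block, and the gripper is clear. The knob slipped with what I take to be the first click: the moment dropped from 0.31 to about 0.17 N m. I estimate the nibs have parted 36 to 46 degrees, but the small images leave some doubt, and a second click can't be fully ruled out.

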